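Let the pressure off a ratchet cheese press

ROBOT

A 6-joint arm with a two-finger parallel gripper is mounted at the origin on a cart in front of the work surface, level with it; the furniture and walls round the work are solid. World frame = base frame: x ahead of the robot, y to its left, z up, the work surface at z = 0. Lengths are in m, angles in rad, forces in N, time in s.
With the tool pointing down it reaches from about 0.225 to 0.875 m from the base axis. Payload 3.4 kg.
Tool frame: the origin (TCP) lies at the very end of the fingers, on their centre line; the grasp point (between the pads) lies behind it (manip.grasp_offset is the z of the grasp point in the tool frame, in m); z points along the fingers, y is the line along which they close (so a half turn about z gives the same grasp; the last joint's range is limited). The gripper opens to 85 mm and grips with 20 to 120 N. Pads are 22 mm wide; open, the fingers measure 114 mm over their backs; the gripper's body (76 mm by 85 mm) begins 54 mm behind the grasp point. The pads swing forward as they close: fully open they stand 13 mm farther back than shut.
Start: joints at [-1.24, 0.276, 1.505, -0, 1.361, -0.121], TCP at [0.251, -0.517, 0.209] pointing down, gripper open.
Joint ranges: [-2.89, 2.89], [-0.75, 2.08], [0.22, 2.7], [-1.18, 4.32], [0.11, 2.71], [-2.7, 2.7]. Speed limits (rad/s): [2.57, 2.57, 3.14, 3.14, 3.14, 3.14].

INTERFACE

Orientations are given as a unit quaternion [w, x, y, z].
In Python, from rig import manip gives the robot as it stands.
- The arm moves only by the shell command python3 -m pendant 'ROWS' [FORCE]. ROWS is JSON, a list of rows, each an object of numbers: "dx", "dy", "dz": the shift along the tool's x, y, z in m; "rx", "ry", "rz": the turn, a rotation vector about the tool's x, y, z in degrees; "hand": the finger opening in m, from 0 to 0.0854. In form: [{"dx": .., "dy": .., "dz": .., "rx": .., "ry": .., "rz": .., "hand": ..}, ...]. A call has 1 to 12 rows; each row shifts and turns the commanded pose from where the row before left it, along the tool's axes as they then stand; what a row does not reach is not made up. A row lasts 1/12 s, in which the tool goes at most 41.7 mm and 7.16 degrees, less where a joint would pass 70% of its speed; a pose out of reach is approached as far as the arm can. A call is refused whole if a number of a shift passes 0.0417 or a number of a turn 7.16, either way. A call with a gripper value outside its range is refused whole. The fingers move at their own pace and stop on an object; FORCE is the grip in N (left out, the last holds). Time passes only in rows, so rows that do not move let the fingers close. It gives the time, the measured TCP pose, the force, the opening and the grip force at its end, in the units of the state.
- manip.get_state(): the state, without advancing time (a new reading comes with each control period).
- manip.get_image(name): name is "scene" or "side" or "wrist"; returns a dict with "frame" (480x640x3 uint8, red, green, blue), "fx", "fy", "cx", "cy" (pixels), "position" and "attitude" of the camera in the world; the wrist camera has in their place "mount" (4x4, takes a point from camera to tool coordinates, whose origin is the TCP and whose axes are the flange's). Camera axes: x right, y up, looking along -z (the intrinsics and any distortion apply to the point x, -y, -z); pixel columns grow to the right and rows downward; lengths in m; the calibration is good to about 2 mm. A picture is of the moment at which its call begins: read the wrist's pose just before it. There is no depth.
- manip.sign_off(): hands the job in; it is judged then, once.
The state is a dict: "clock": time; "qpos": joint angles; "qd": joint speeds; "effort": joint torques, N m; "position": TCP position; "ee_rot": TCP orientation; "contact_force": force on the tool from outside, world axes, zero at the start; "moment": the same for the moment, N m; "width": finger opening in m; "gripper_force": force on a finger pad.
Only numpy, scipy, OpenCV 4.12 (cv2) and the standard library are available. Lean on these libraries where they do the work, as an engineer would, in place of code of your own. Each camera call takes 0.05 s, during which the arm holds its last target. There are 200 camera calls.

TASK

The cheese has had its time in the press: flick the thumb tab of the pawl over to the back, then take the lever by its handle and draw it down, through its free play and just far enough to take the load off the pawl so that it springs clear of the ratchet wheel, without squeezing the cheese harder than that needs. Then ease the lever back up, keeping hold of it all the way so that it never flies, until it is fully up and the plate is lifted clear of the mould. Let go, and leave the mug, the tin and the salt shaker where they are.

Things in the scene. Friction and masses are not known exactly. Their poses are not given: they have to be found in the camera images.
- press: Cheese press fixed to the worktop: wooden base 172 x 136 x 22 mm, column at the back, head 112 x 52 mm with its top at z 204, and a square ram (x 0, y 0) whose top is at z 225 (lever down) to 250. Offsets in these texts are mm in this body's frame: origin on the worktop under the mould's centre, x from the front (lever side, towards the robot) to the column, y left, z up
- lever: Lever of the press, a steel arm 120 mm long (11 mm thick, at y -42) clamped on a level shaft that is parallel to y at x 23, z 175 (origin: on the shaft, y 0). At the start it points to the front, between 12 degrees below and 12 above level, the clamp's angle being different each time; drawing it down turns the ratchet wheel on, easing it up 1.5 to 1.7 rad lets the plate rise fully
- handle (a point): Middle of the handle: a wooden sleeve 19 mm thick and 56 mm long (y -52 to -108) on a pin at the lever's end, parallel to the shaft; it spins freely on its pin. It can be gripped across from above. The cheese and a return spring drive it up, still with 2 to 3 N near the top; freed without a hand on it, it flies
- shaft (a point): Centre of the circle that the handle's middle goes round (radius 120 mm, in the press's x-z plane at y -80): the point x 23, y -80, z 175 on the line of the shaft
- release_tab (a joint): Thumb tab (rad): 0 to 0.04 at the start, leaning 20 degrees forward, pawl sprung into the teeth; 0.6 = fully over to the back, on its stop, 14 degrees past upright. It stays where it is put (3 to 6 N of push moves it). With the tab over, a spring pulls the pawl outwards, but the load keeps it wedged in its tooth until the lever is drawn down a little
- tab_pad (a point): Middle of the dark pad (18 wide, 14 high, 6 mm thick) at the end of the thumb tab, a flat steel lever 50 mm long at y 37, pivoted at x 76, z 198; it moves from x 62 to x 87 at about z 239. In front of and below it is the ratchet wheel: 72 mm across, y 32 to 42, centre x 23, z 175, top at z 211
- cheese: Cheese in the mould, 75 mm across, under the plate (origin: centre of the mould's underside). With the tab over, the pawl springs clear when the handle is pulled down with 10 to 15 N. First comes free play on the shaft, under 2 N, 1 to 24 mm at the handle and not to be seen from outside; then the pull grows by 0.8 to 1.5 N per mm. Over 17.5 N the cheese is squeezed too hard: stop near 16 N
- follower: Round wooden plate 72 mm across and 14 mm thick at the foot of the ram, origin at the centre of its underside: z 80, inside the mould, at the start; z 104 to 105 when the lever is fully up
- mould: White perforated mould, 89 mm across at the rim, standing on the press's base under the plate, rim at z 89; fixed. Origin: centre of its underside
- mug_b: Blue and white mug, 78 mm across, 92 mm high, left of the press; origin under its middle
- tuna_tin: Round tin, 86 mm across, 40 mm high, left in front of the press; origin under its middle
- salt_shaker: Salt shaker, 44 mm across, 90 mm high, right of the press; origin under its middle

How it is judged:
On the way:
1. the thumb tab is flicked over to the back while the plate is still down on the cheese (value of joint release_tab above 0.45 rad and z of follower in the frame of press below 0.085 m), for 0.2 s.
At the end, for the whole second after the job is handed in: The wooden plate is lifted clear of the mould and at rest at the top (its underside over 102 mm above the worktop, lever fully up), the handle has been let go, and the mug, tin and salt shaker are within 3 cm of their places (z of follower in the frame of press above 0.102 m and linear speed of follower below 0.01 m/s); the robot touches nothing.
It fails at once if the lever flies up (the plate rises faster than 60 mm/s) (linear speed of follower above 0.06 m/s).
It fails at once if the cheese is squeezed too hard: over 130 N between plate and cheese, which is about 17.5 N of pull at the handle (contact force between follower and cheese above 130 N).
It fails at once if the mug is pushed more than 3 cm from its place (distance of mug_b from where it was at the start of the episode above 0.03 m).
It fails at once if the tin is pushed more than 3 cm from its place (distance of tuna_tin from where it was at the start of the episode above 0.03 m).
It fails at once if the salt shaker is pushed more than 3 cm from its place (distance of salt_shaker from where it was at the start of the episode above 0.03 m).
It also fails if it takes over 70 s, if anything falls off the work surface, if the arm or the gripper's body presses on something with over 40 N, if the wrist force passes 120 N, or if a joint passes its speed limit or range.

## Working session

There is one attempt and no reset: what is moved stays moved. The work goes in short steps, Python scripts to look and compute and a shell command to move; the robot and the scene stay as the last step left them, time stands still between calls to the robot, and variables do not carry over. Pictures are saved under pics/ and viewed, at most 10 in all, crops included, and the job is handed in when it is done.

```bash
ls; mkdir -p pics; python3 - <<'E'
from rig import manip
import cv2,numpy as np
s=manip.get_state(); print({k:np.round(v,4) for k,v in s.items()}, manip.grasp_offset)
for n in("scene","side"):
    d=manip.get_image(n); cv2.imwrite(f"pics/{n}0.png",d["frame"][:,:,::-1])
    print(n,{k:(np.round(v,4).tolist() if not np.isscalar(v) else v) for k,v in d.items() if k!="frame"})
E
```

```text
pics
{'clock': np.float64(0.0), 'qpos': array([-1.24  ,  0.2766,  1.5061, -0.    ,  1.3607, -0.121 ]), 'qd': array([ 0.    , -0.0008,  0.0002, -0.001 ,  0.0004,  0.    ]), 'effort': array([ 3.00000e-04, -4.16776e+01, -2.45810e+01, -1.00000e-04,
        1.08000e-02,  0.00000e+00]), 'position': array([ 0.2509, -0.5168,  0.2078]), 'ee_rot': array([-9.000e-04,  9.746e-01,  2.240e-01, -1.000e-04]), 'contact_force': array([-0.1539,  0.1755, -0.7577]), 'moment': array([ 0.0068, -0.0363,  0.0238]), 'gripper_force': np.float64(0.0), 'width': np.float64(0.0856)} -0.0187
scene {'fx': 454.9409398311883, 'fy': 454.9409398311883, 'cx': 319.3192436276421, 'cy': 240.83555488373585, 'position': [-0.0339, -0.5074, 0.522], 'attitude': [0.7697, 0.5074, -0.202, -0.3306]}
side {'fx': 454.85962830122264, 'fy': 454.85962830122264, 'cx': 329.3657363040407, 'cy': 245.8954370626715, 'position': [0.2536, 0.4584, 0.8875], 'attitude': [-0.2712, -0.0921, 0.2871, 0.9141]}
```

View pics/scene0.png

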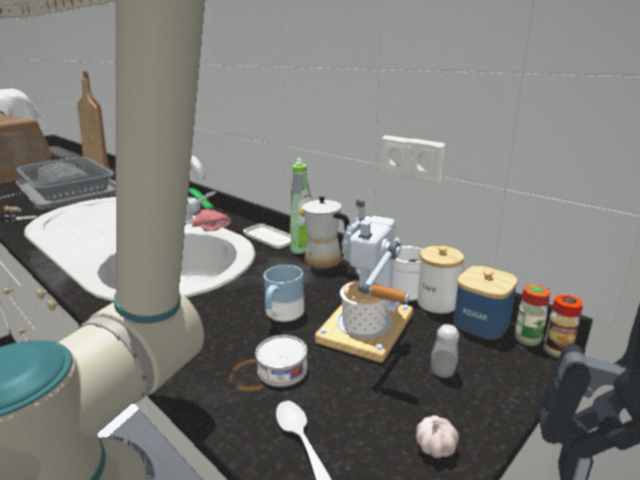

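View pics/side0.png

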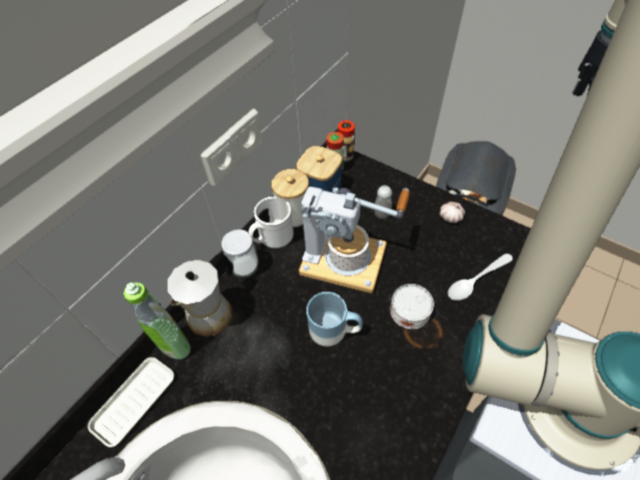

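```bash
cat > h.py <<'E'
import numpy as np,cv2
from rig import manip
from scipy.spatial.transform import Rotation as R
def rot(q): return R.from_quat(np.r_[q[1:],q[0]])
def cam(n):
    if n!="wrist":
        d=manip.get_image(n); return d,rot(d["attitude"]).as_matrix(),np.array(d["position"])
    s=manip.get_state(); d=manip.get_image(n); M=np.array(d["mount"]); Rt=rot(s["ee_rot"]).as_matrix()
    return d,Rt@M[:3,:3],Rt@M[:3,3]+s["position"]
def ray(c,uv):
    d,A,p=c; uv=np.atleast_2d(uv)
    v=np.c_[(uv[:,0]-d["cx"])/d["fx"],-(uv[:,1]-d["cy"])/d["fy"],-np.ones(len(uv))]@A.T
    return p,v/np.linalg.norm(v,axis=1)[:,None]
def onz(c,uv,z):
    p,v=ray(c,uv); return p+v*((z-p[2])/v[:,2])[:,None]
def cross(c1,u1,c2,u2):
    p,v=ray(c1,u1);q,w=ray(c2,u2);v=v[0];w=w[0]
    a=np.linalg.lstsq(np.c_[v,-w],q-p,rcond=None)[0]; P=p+a[0]*v;Q=q+a[1]*w
    return (P+Q)/2,np.linalg.norm(P-Q)
def proj(c,X):
    d,A,p=c; x=(np.atleast_2d(X)-p)@A; return np.c_[d["cx"]-d["fx"]*x[:,0]/x[:,2],d["cy"]+d["fy"]*x[:,1]/x[:,2]]
E
python3 - <<'E'
from h import *
a=cv2.cvtColor(manip.get_image("scene")["frame"],4)[190:370,300:430]
b=cv2.cvtColor(manip.get_image("side")["frame"],4)[170:300,290:420]
o=np.zeros((600,800,3),np.uint8)
a=cv2.resize(a,None,fx=3,fy=3,interpolation=2);b=cv2.resize(b,None,fx=3,fy=3,interpolation=2)
o[:540,:390]=a;o[:390,400:790]=b;cv2.imwrite("pics/c1.png",o)
E
```

```text
(no output)
```

View pics/c1.png

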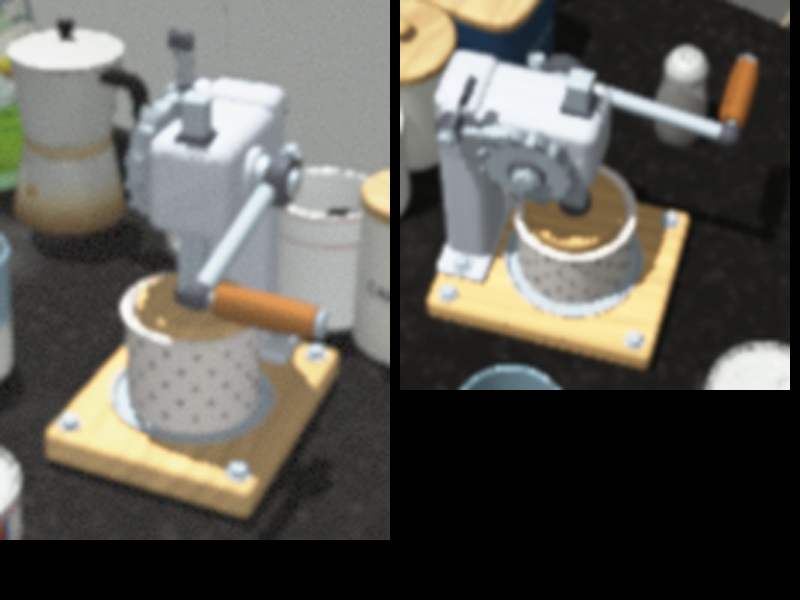

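```bash
cat > m1.py <<'E'
from h import *
a=cam("scene");b=cam("side")
f=lambda x,y:(300+x/3,190+y/3); g=lambda x,y:(290+(x-400)/3,170+y/3)
FL=(onz(a,f(47,437),.022)[0],onz(b,g(650,350),.022)[0]);FR=(onz(a,f(248,490),.022)[0],onz(b,g(688,214),.022)[0])
BR=onz(a,f(338,352),.022)[0];BL=onz(b,g(431,297),.022)[0]
print("FL",FL,"FR",FR,"BR",BR,"BL",BL)
import scipy.optimize as so
obs=[(FL[0],0,1),(FL[1],0,1),(FR[0],0,-1),(FR[1],0,-1),(BR,1,-1),(BL,1,1)]
# base: 172 x 136, origin(mould) offset unknown along x -> fit base centre
def T(p,l): c,s=np.cos(p[2]),np.sin(p[2]); return np.array([p[0]+c*l[0]-s*l[1],p[1]+s*l[0]+c*l[1]])
P=np.array([o[0][:2] for o in obs]); L=np.array([((-.086,.086)[o[1]],.068*o[2]) for o in obs])
r=so.least_squares(lambda p:np.ravel([T(p,l)-q for l,q in zip(L,P)]),[.6,-.2,0]); print("base",r.x,np.round(r.fun.reshape(-1,2),4).tolist())
H,e=cross(a,f(268,308),b,g(740,90)); print("handle",H,e)
hsv=[cv2.cvtColor(c[0]["frame"],cv2.COLOR_RGB2HSV) for c in(a,b)]
# mould rim / ram top
Rm,e=cross(a,f(198,108),b,g(581,82)); print("ramtop",Rm,e)
th=r.x[2]; ax=np.array([np.cos(th),np.sin(th)]); d=(H[:2]-r.x[:2]); print("handle rel base centre",d@ax, d@np.array([-ax[1],ax[0]]))
d=(Rm[:2]-r.x[:2]); print("ram rel base centre",d@ax, d@np.array([-ax[1],ax[0]]))
E
python3 m1.py
```

```text
FL (array([ 0.45219808, -0.00438563,  0.022     ]), array([ 0.45602403, -0.00492295,  0.022     ])) FR (array([ 0.49422386, -0.12667684,  0.022     ]), array([ 0.49236236, -0.12649791,  0.022     ])) BR [ 0.65361969 -0.08142703  0.022     ] BL [0.61660069 0.04444461 0.022     ]
base [ 0.55496163 -0.04167085  0.29155884] [[0.0008, 0.0031], [-0.003, 0.0037], [-0.0021, -0.0048], [-0.0002, -0.005], [0.0033, -0.0007], [0.0012, 0.0037]]
handle [ 0.47648898 -0.14740455  0.1588788 ] 0.0005023892499482871
ramtop [ 0.54519647 -0.0443      0.22321672] 0.0009034515930654018
handle rel base centre -0.10555355666522033 -0.07871479172634138
ram rel base centre -0.010108783300607556 0.00028876054226050635
```

```bash
cat >> h.py <<'E'
O=np.array([.5453,-.0445]);TH=.2916
def W(x,y,z):  # press mm -> world m
    c,s=np.cos(TH),np.sin(TH); return np.array([O[0]+(c*x-s*y)/1e3,O[1]+(s*x+c*y)/1e3,z/1e3])
def P(w):
    c,s=np.cos(TH),np.sin(TH); d=(np.asarray(w)[:2]-O)*1e3; return np.array([c*d[0]+s*d[1],-s*d[0]+c*d[1],w[2]*1e3])
def need(t=None):
    s=manip.get_state(); Rt=rot(s["ee_rot"])
    T=R.from_matrix(np.c_[W(0,1000,0)-W(0,0,0),W(1000,0,0)-W(0,0,0),[0,0,-1]])
    print("t",round(s["clock"],2),"press",np.round(P(s["position"]),1),"F",np.round(s["contact_force"],2),"w",round(s["width"],4),"rotvec",np.round((Rt.inv()*T).as_rotvec(degrees=True),2))
    if t is not None: print("shift tool mm",np.round(1e3*Rt.inv().apply(W(*t)-s["position"]),1), "dW",np.round(1e3*(W(*t)-s["position"])))
E
python3 - <<'E'
from h import *
a=cam("scene");b=cam("side")
for n,q in dict(pad=(62,37,239),handle=(-95.5,-80,159),ram=(0,0,225)).items(): print(n,proj(a,W(*q)),proj(b,W(*q)))
for n,u in dict(salt=(444,374),mug=(284,318),tin=(282,380)).items(): print(n,np.round(P(onz(a,u,0.0)[0])))
print(manip.get_state()["qpos"]);need((30,37,300))
E
python3 -m pendant '[{"rz":-6.73,"dz":-0.011},{"rz":-6.73,"dz":-0.011},{"rz":-6.73,"dz":-0.011},{"rz":-6.73,"dz":-0.011},{"rz":-6.73,"dz":-0.011},{"rz":-6.73,"dz":-0.011},{"rz":-6.73,"dz":-0.011},{"rz":-6.73,"dz":-0.011},{"rz":-6.73,"dz":-0.011},{"rz":-6.73,"dz":-0.011},{"rz":-6.73,"hand":0},{"rz":-6.73,"hand":0}]'
python3 -c "
from h import *
need((30,37,320));print(manip.get_state()['qpos'])"
```

```text
pad [[360.75254635 203.7535911 ]] [[313.61530542 199.3850425 ]]
handle [[389.95281075 292.87172256]] [[403.4163981 199.4268524]]
ram [[366.34206655 224.894404  ]] [[350.44086167 196.85475018]]
salt [ -53. -167.    0.]
mug [-25. 168.   0.]
tin [-186.   72.    0.]
[-1.23998820e+00  2.75989589e-01  1.50506787e+00  1.03595567e-05
  1.36067514e+00 -1.21017675e-01]
t 0.4 press [-417.8 -368.2  208.6] F [ 0.41 -0.55 -0.5 ] w 0.0854 rotvec [-1.000e-02 -1.000e-02 -8.082e+01]
shift tool mm [ 506.7 -328.6  -91.3] dW [312. 517.  91.]
t 0.4 press [-417.8 -368.2  208.6] F [ 0.41 -0.55 -0.5 ] w 0.0854 rotvec [-1.000e-02 -1.000e-02 -8.082e+01]
shift tool mm [ 506.7 -328.6 -111.3] dW [312. 517. 111.]
[-1.23998820e+00  2.75989589e-01  1.50506787e+00  1.03595567e-05
  1.36067514e+00 -1.21017675e-01]invalid input
```

```bash
python3 -m pendant '[{"dx":0,"dy":0,"dz":-0.011,"rx":0,"ry":0,"rz":-6.73,"hand":0.0}]'; python3 -m pendant '[{"dz":-0.011,"rz":-6.73}]' 60;python3 -m pendant '[{"dz":-0.011,"rz":-6.73}]'
```

```text
clock: 0.48
position: [0.2505, -0.5159, 0.2177]
ee_rot: [-0.002, 0.96, 0.282, -0.0]
contact_force: [-0.0, 0.1, -1.0]
width: 0.0755
gripper_force: 0.0invalid input
invalid input
```

```bash
python3 -m pendant '[{"dx":0,"dy":0,"dz":-0.011,"rx":0,"ry":0,"rz":-6.73,"hand":0},{"dx":0,"dy":0,"dz":-0.011,"rx":0,"ry":0,"rz":-6.73,"hand":0},{"dx":0,"dy":0,"dz":-0.011,"rx":0,"ry":0,"rz":-6.73,"hand":0},{"dx":0,"dy":0,"dz":-0.011,"rx":0,"ry":0,"rz":-6.73,"hand":0},{"dx":0,"dy":0,"dz":-0.011,"rx":0,"ry":0,"rz":-6.73,"hand":0},{"dx":0,"dy":0,"dz":-0.011,"rx":0,"ry":0,"rz":-6.73,"hand":0},{"dx":0,"dy":0,"dz":-0.011,"rx":0,"ry":0,"rz":-6.73,"hand":0},{"dx":0,"dy":0,"dz":-0.011,"rx":0,"ry":0,"rz":-6.73,"hand":0},{"dx":0,"dy":0,"dz":-0.011,"rx":0,"ry":0,"rz":-6.73,"hand":0},{"dx":0,"dy":0,"dz":-0.011,"rx":0,"ry":0,"rz":-6.73,"hand":0},{"dx":0,"dy":0,"dz":0,"rx":0,"ry":0,"rz":-6.73,"hand":0}]'
python3 -c "
from h import *
need((30,37,320));print(manip.get_state()['qpos'])"
```

```text
clock: 1.4
position: [0.2514, -0.5183, 0.3323]
ee_rot: [0.002, 0.595, 0.804, -0.001]
contact_force: [-0.2, 0.2, 0.5]
width: -0.0001
gripper_force: 0.0
t 1.4 press [-417.7 -369.3  332.3] F [-0.25  0.21  0.51] w -0.0001 rotvec [0.01 0.26 0.27]
shift tool mm [404.2 449.6  10.5] dW [312. 518. -12.]
[-1.23996123e+00  2.33522332e-01  1.26553697e+00 -1.96414997e-05
  1.63798523e+00 -1.53629856e+00]
```

```bash
python3 -m pendant '[{"dx":0.0184,"dy":0.0204,"dz":0,"rx":0,"ry":0,"rz":0,"hand":0},{"dx":0.0184,"dy":0.0204,"dz":0,"rx":0,"ry":0,"rz":0,"hand":0},{"dx":0.0184,"dy":0.0204,"dz":0,"rx":0,"ry":0,"rz":0,"hand":0},{"dx":0.0184,"dy":0.0204,"dz":0,"rx":0,"ry":0,"rz":0,"hand":0},{"dx":0.0184,"dy":0.0204,"dz":0,"rx":0,"ry":0,"rz":0,"hand":0},{"dx":0.0184,"dy":0.0204,"dz":0,"rx":0,"ry":0,"rz":0,"hand":0},{"dx":0.0184,"dy":0.0204,"dz":0,"rx":0,"ry":0,"rz":0,"hand":0},{"dx":0.0184,"dy":0.0204,"dz":0,"rx":0,"ry":0,"rz":0,"hand":0},{"dx":0.0184,"dy":0.0204,"dz":0,"rx":0,"ry":0,"rz":0,"hand":0},{"dx":0.0184,"dy":0.0204,"dz":0,"rx":0,"ry":0,"rz":0,"hand":0},{"dx":0.0184,"dy":0.0204,"dz":0,"rx":0,"ry":0,"rz":0,"hand":0}]' >/dev/null
python3 -m pendant '[{"dx":0.0184,"dy":0.0204,"dz":0,"rx":0,"ry":0,"rz":0,"hand":0},{"dx":0.0184,"dy":0.0204,"dz":0,"rx":0,"ry":0,"rz":0,"hand":0},{"dx":0.0184,"dy":0.0204,"dz":0,"rx":0,"ry":0,"rz":0,"hand":0},{"dx":0.0184,"dy":0.0204,"dz":0,"rx":0,"ry":0,"rz":0,"hand":0},{"dx":0.0184,"dy":0.0204,"dz":0,"rx":0,"ry":0,"rz":0,"hand":0},{"dx":0.0184,"dy":0.0204,"dz":0,"rx":0,"ry":0,"rz":0,"hand":0},{"dx":0.0184,"dy":0.0204,"dz":0,"rx":0,"ry":0,"rz":0,"hand":0},{"dx":0.0184,"dy":0.0204,"dz":0,"rx":0,"ry":0,"rz":0,"hand":0},{"dx":0.0184,"dy":0.0204,"dz":0,"rx":0,"ry":0,"rz":0,"hand":0},{"dx":0.0184,"dy":0.0204,"dz":0,"rx":0,"ry":0,"rz":0,"hand":0},{"dx":0.0184,"dy":0.0204,"dz":0,"rx":0,"ry":0,"rz":0,"hand":0}]'
python3 -c "
from h import *
need((30,37,230));print(manip.get_state()['qpos'])"
```

```text
clock: 3.23
position: [0.5655, 0.0004, 0.3298]
ee_rot: [0.0, 0.597, 0.802, -0.0]
contact_force: [0.4, -0.3, 0.7]
width: 0.0
gripper_force: 0.0
t 3.23 press [ 32.3  37.2 329.8] F [ 0.42 -0.28  0.7 ] w 0.0 rotvec [ 0.01  0.01 -0.05]
shift tool mm [-0.2 -2.3 99.8] dW [  -2.   -1. -100.]
[-1.22209312e-01  2.19612692e-01  1.28990439e+00 -1.67793609e-04
  1.63186530e+00 -4.12938467e-01]
```

```bash
python3 -m pendant '[{"dx":0,"dy":-0.004,"dz":0.02,"rx":0,"ry":0,"rz":0,"hand":0},{"dx":0,"dy":-0.004,"dz":0.02,"rx":0,"ry":0,"rz":0,"hand":0},{"dx":0,"dy":0,"dz":0.02,"rx":0,"ry":0,"rz":0,"hand":0},{"dx":0,"dy":0,"dz":0.02,"rx":0,"ry":0,"rz":0,"hand":0},{"dx":0,"dy":0,"dz":0.012,"rx":0,"ry":0,"rz":0,"hand":0},{"dx":0,"dy":0,"dz":0.006,"rx":0,"ry":0,"rz":0,"hand":0},{"dx":0,"dy":0,"dz":0,"rx":0,"ry":0,"rz":0,"hand":0}]'
python3 -c "
from h import *
need();a=cam('scene')[0]['frame'];b=cam('side')[0]['frame']
cv2.imwrite('pics/c2.png',np.hstack([cv2.resize(x[r:r+130,c:c+130],None,fx=3,fy=3,interpolation=2)for x,r,c in((a,130,300),(b,120,270))])[:,:,::-1])"
```

```text
clock: 3.82
position: [0.5565, -0.0031, 0.2303]
ee_rot: [-0.001, 0.597, 0.802, -0.001]
contact_force: [0.4, -0.1, 0.9]
width: 0.0001
gripper_force: 0.0
t 3.82 press [ 22.6  36.4 230.3] F [ 0.35 -0.12  0.89] w 0.0001 rotvec [-0.16 -0.06 -0.06]
```

View pics/c2.png

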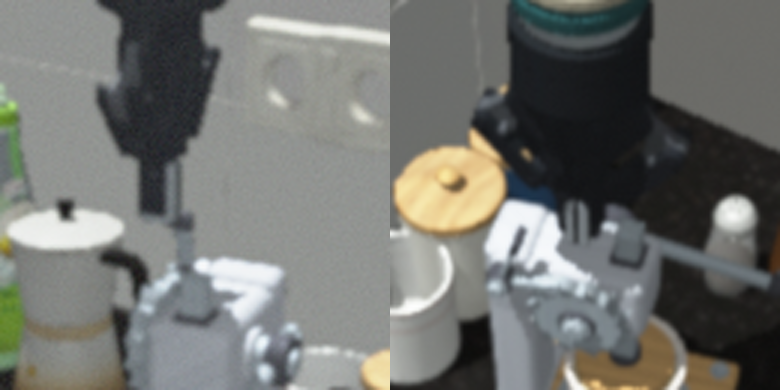

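```bash
python3 -m pendant '[{"dx":0,"dy":0.007,"dz":0,"rx":0,"ry":0,"rz":0,"hand":0},{"dx":0,"dy":0.007,"dz":0,"rx":0,"ry":0,"rz":0,"hand":0},{"dx":0,"dy":0.007,"dz":0,"rx":0,"ry":0,"rz":0,"hand":0}]'
python3 -m pendant '[{"dx":0,"dy":0.005,"dz":0,"rx":0,"ry":0,"rz":0,"hand":0},{"dx":0,"dy":0.005,"dz":0,"rx":0,"ry":0,"rz":0,"hand":0}]'
python3 -c "
from h import *
need()"
```

```text
clock: 4.17
position: [0.579, 0.0029, 0.2327]
ee_rot: [0.001, 0.597, 0.802, 0.001]
contact_force: [0.0, 0.2, -1.0]
width: -0.0002
gripper_force: 0.0
clock: 4.33
position: [0.5881, 0.0059, 0.2319]
ee_rot: [0.0, 0.597, 0.802, 0.0]
contact_force: [0.1, 0.8, -0.1]
width: 0.0
gripper_force: 0.0
t 4.33 press [ 55.5  36.  231.9] F [ 0.15  0.82 -0.14] w 0.0 rotvec [ 0.03  0.02 -0.05]
```

```bash
python3 -m pendant '[{"dx":0,"dy":0.005,"dz":0,"rx":0,"ry":0,"rz":0,"hand":0},{"dx":0,"dy":0.003,"dz":0,"rx":0,"ry":0,"rz":0,"hand":0}]'
python3 -c "
from h import *
need()"
```

```text
clock: 4.5
position: [0.5956, 0.0082, 0.2316]
ee_rot: [0.0, 0.597, 0.802, 0.0]
contact_force: [1.4, -0.6, -0.5]
width: -0.0001
gripper_force: 0.0
t 4.5 press [ 63.3  36.  231.6] F [ 1.38 -0.56 -0.45] w -0.0001 rotvec [ 0.01  0.01 -0.05]
```

```bash
for i in 1; do python3 -m pendant '[{"dx":0,"dy":0.004,"dz":0,"rx":0,"ry":0,"rz":0,"hand":0},{"dx":0,"dy":0.002,"dz":0,"rx":0,"ry":0,"rz":0,"hand":0}]'; done
python3 -c "
from h import *
need();a=cam('scene')[0]['frame'];b=cam('side')[0]['frame']
cv2.imwrite('pics/c3.png',np.hstack([cv2.resize(x[r:r+130,c:c+130],None,fx=3,fy=3,interpolation=2)for x,r,c in((a,130,300),(b,120,270))])[:,:,::-1])"
```

```text
clock: 4.67
position: [0.601, 0.0098, 0.2315]
ee_rot: [-0.0, 0.597, 0.802, -0.0]
contact_force: [-0.2, -0.4, -0.2]
width: -0.0
gripper_force: 0.0
t 4.67 press [ 69.   36.  231.5] F [-0.22 -0.36 -0.2 ] w -0.0 rotvec [-0.    0.   -0.05]
```

View pics/c3.png

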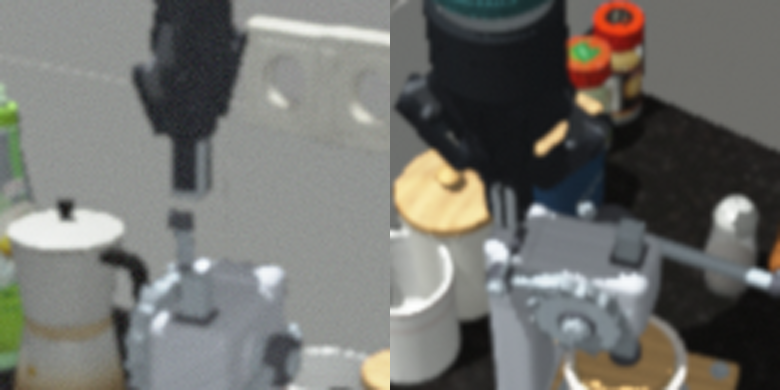

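```bash
python3 -c "
from h import *
a=cam('scene');b=cam('side');s=manip.get_state()['position']
print(proj(a,s),proj(b,s),proj(a,W(62,37,239)),proj(b,W(62,37,239)))
X,e=cross(a,(363,196),b,(308,195));print(P(X),e)
x=b[0]['frame'][160:230,270:370];y=a[0]['frame'][170:230,325:415]
cv2.imwrite('pics/c4.png',np.vstack([cv2.resize(x,(700,350),interpolation=2),cv2.resize(y,(700,249),interpolation=2)])[:,:,::-1])"
```

```text
[[362.48256442 206.49333253]] [[310.77863282 200.8657139 ]] [[360.75254635 203.7535911 ]] [[313.61530542 199.3850425 ]]
[ 72.53413451  37.78357681 250.30085444] 0.0018817507636124122
```

View pics/c4.png

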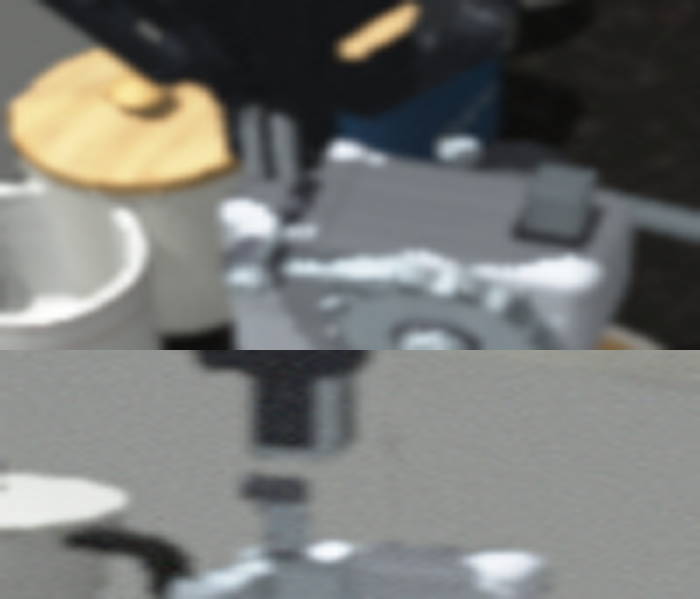

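```bash
python3 -m pendant '[{"dx":0,"dy":-0.015,"dz":0,"rx":0,"ry":0,"rz":0,"hand":0},{"dx":0,"dy":-0.015,"dz":0,"rx":0,"ry":0,"rz":0,"hand":0},{"dx":0,"dy":-0.015,"dz":0,"rx":0,"ry":0,"rz":0,"hand":0},{"dx":0,"dy":0,"dz":0.009,"rx":0,"ry":0,"rz":0,"hand":0},{"dx":0,"dy":0,"dz":0.008,"rx":0,"ry":0,"rz":0,"hand":0},{"dx":0,"dy":0,"dz":0,"rx":0,"ry":0,"rz":0,"hand":0}]'
python3 -m pendant '[{"dx":0,"dy":0.007,"dz":0,"rx":0,"ry":0,"rz":0,"hand":0},{"dx":0,"dy":0.007,"dz":0,"rx":0,"ry":0,"rz":0,"hand":0},{"dx":0,"dy":0.006,"dz":0,"rx":0,"ry":0,"rz":0,"hand":0}]'
python3 -m pendant '[{"dx":0,"dy":0.003,"dz":0,"rx":0,"ry":0,"rz":0,"hand":0},{"dx":0,"dy":0.003,"dz":0,"rx":0,"ry":0,"rz":0,"hand":0}]'
python3 -m pendant '[{"dx":0,"dy":0.003,"dz":0,"rx":0,"ry":0,"rz":0,"hand":0},{"dx":0,"dy":0.003,"dz":0,"rx":0,"ry":0,"rz":0,"hand":0}]'
python3 -c "
from h import *
need()"
```

```text
clock: 5.37
position: [0.5566, -0.003, 0.2127]
ee_rot: [-0.001, 0.597, 0.802, -0.001]
contact_force: [-1.2, -0.8, -0.1]
width: 0.0001
gripper_force: 0.0
clock: 5.62
position: [0.5784, 0.0028, 0.2148]
ee_rot: [0.001, 0.597, 0.802, 0.0]
contact_force: [0.5, -1.2, 0.1]
width: -0.0
gripper_force: 0.0
clock: 5.78
position: [0.5824, 0.004, 0.215]
ee_rot: [-0.0, 0.597, 0.802, -0.001]
contact_force: [-4.6, -2.0, 6.8]
width: -0.0
gripper_force: 3.1
clock: 5.95
position: [0.5879, 0.0057, 0.2157]
ee_rot: [0.0, 0.597, 0.802, -0.001]
contact_force: [-3.3, -2.3, 5.3]
width: -0.0002
gripper_force: 2.6
t 5.95 press [ 55.3  35.8 215.7] F [-3.3  -2.25  5.32] w -0.0002 rotvec [-0.04  0.05 -0.05]
```

```bash
python3 -m pendant '[{"dx":0,"dy":0.003,"dz":0,"rx":0,"ry":0,"rz":0,"hand":0},{"dx":0,"dy":0.003,"dz":0,"rx":0,"ry":0,"rz":0,"hand":0}]'
python3 -m pendant '[{"dx":0,"dy":0.003,"dz":0,"rx":0,"ry":0,"rz":0,"hand":0},{"dx":0,"dy":0.003,"dz":0,"rx":0,"ry":0,"rz":0,"hand":0}]'
python3 -m pendant '[{"dx":0,"dy":0.003,"dz":0,"rx":0,"ry":0,"rz":0,"hand":0},{"dx":0,"dy":0.001,"dz":0,"rx":0,"ry":0,"rz":0,"hand":0}]'
python3 -c "
from h import *
need()"
```

```text
clock: 6.12
position: [0.5938, 0.0074, 0.2158]
ee_rot: [0.0, 0.597, 0.802, -0.0]
contact_force: [-2.1, -0.3, 5.7]
width: 0.0004
gripper_force: 2.5
clock: 6.28
position: [0.5996, 0.0091, 0.2158]
ee_rot: [0.0, 0.597, 0.802, -0.0]
contact_force: [-2.1, -1.2, 4.3]
width: -0.0004
gripper_force: 2.3
clock: 6.45
position: [0.6038, 0.0104, 0.2152]
ee_rot: [0.0, 0.597, 0.802, -0.0]
contact_force: [-3.4, -0.6, 5.3]
width: 0.0003
gripper_force: 2.3
t 6.45 press [ 71.8  35.8 215.2] F [-3.37 -0.58  5.27] w 0.0003 rotvec [ 0.02  0.03 -0.06]
```

```bash
python3 -c "
from h import *
a=cam('scene');b=cam('side')
x=b[0]['frame'][160:230,270:370];y=a[0]['frame'][170:230,325:415]
cv2.imwrite('pics/c5.png',np.vstack([cv2.resize(x,(700,350),interpolation=2),cv2.resize(y,(700,249),interpolation=2)])[:,:,::-1])"
```

```text
(no output)
```

View pics/c5.png

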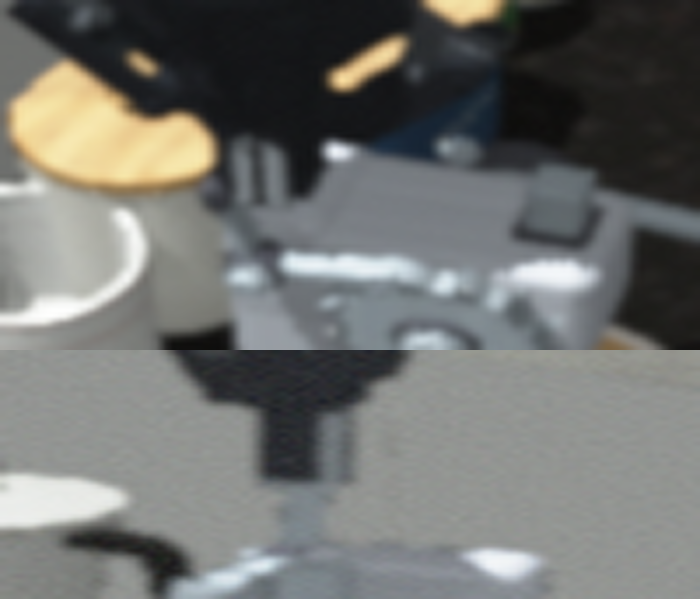

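```bash
python3 -m pendant '[{"dx":0,"dy":0.002,"dz":0,"rx":0,"ry":0,"rz":0,"hand":0},{"dx":0,"dy":0.002,"dz":0,"rx":0,"ry":0,"rz":0,"hand":0}]'
python3 -c "
from h import *
need()"
```

```text
clock: 6.72
position: [0.606, 0.0113, 0.2143]
ee_rot: [-0.001, 0.597, 0.802, -0.001]
contact_force: [-7.7, -3.2, 6.0]
width: 0.0001
gripper_force: 5.2
t 6.72 press [ 74.2  36.  214.3] F [-7.65 -3.22  5.97] w 0.0001 rotvec [-0.18  0.   -0.06]
```

```bash
python3 -m pendant '[{"dx":0,"dy":0.002,"dz":0,"rx":0,"ry":0,"rz":0,"hand":0},{"dx":0,"dy":0.001,"dz":0,"rx":0,"ry":0,"rz":0,"hand":0}]'
python3 -c "
from h import *
need()"
```

```text
clock: 6.88
position: [0.606, 0.0113, 0.2144]
ee_rot: [-0.003, 0.597, 0.802, -0.004]
contact_force: [-12.2, -4.5, 7.5]
width: 0.0
gripper_force: 7.5
t 6.88 press [ 74.2  36.  214.4] F [-12.19  -4.53   7.5 ] w 0.0 rotvec [-0.55 -0.   -0.06]
```

```bash
python3 -m pendant '[{"dx":0,"dy":-0.01,"dz":0,"rx":0,"ry":0,"rz":0,"hand":0},{"dx":0,"dy":-0.01,"dz":-0.01,"rx":0,"ry":0,"rz":0,"hand":0},{"dx":0,"dy":-0.01,"dz":-0.03,"rx":0,"ry":0,"rz":0,"hand":0},{"dx":0,"dy":-0.01,"dz":-0.03,"rx":0,"ry":0,"rz":0,"hand":0},{"dx":-0.013,"dy":-0.018,"dz":-0.02,"rx":0,"ry":0,"rz":0,"hand":0.0},{"dx":-0.013,"dy":-0.018,"dz":0,"rx":0,"ry":0,"rz":0,"hand":0.0},{"dx":-0.013,"dy":-0.018,"dz":0,"rx":0,"ry":0,"rz":0,"hand":0.07},{"dx":-0.013,"dy":-0.018,"dz":0,"rx":0,"ry":0,"rz":0,"hand":0.07},{"dx":-0.013,"dy":-0.018,"dz":0,"rx":0,"ry":0,"rz":0,"hand":0.07},{"dx":-0.013,"dy":-0.018,"dz":0,"rx":0,"ry":0,"rz":0,"hand":0.07},{"dx":-0.013,"dy":-0.018,"dz":0,"rx":0,"ry":0,"rz":0,"hand":0.07},{"dx":-0.013,"dy":0,"dz":0,"rx":0,"ry":0,"rz":0,"hand":0.07}]'
python3 -c "
from h import *
need((-95.5,-80,125))"
```

```text
clock: 7.88
position: [0.4785, -0.1355, 0.3057]
ee_rot: [0.0, 0.598, 0.802, -0.0]
contact_force: [0.3, 0.1, 0.3]
width: 0.0699
gripper_force: 0.0
t 7.88 press [-90.1 -67.9 305.7] F [0.26 0.1  0.28] w 0.0699 rotvec [ 0.03  0.05 -0.14]
shift tool mm [-12.   -5.4 180.7] dW [  -2.  -13. -181.]
```

```bash
python3 -m pendant '[{"dx":-0.006,"dy":-0.003,"dz":0.02,"rx":0,"ry":0,"rz":0,"hand":0.07},{"dx":-0.006,"dy":-0.0024,"dz":0.025,"rx":0,"ry":0,"rz":0,"hand":0.07},{"dx":0,"dy":0,"dz":0.03,"rx":0,"ry":0,"rz":0,"hand":0.07},{"dx":0,"dy":0,"dz":0.03,"rx":0,"ry":0,"rz":0,"hand":0.07},{"dx":0,"dy":0,"dz":0.025,"rx":0,"ry":0,"rz":0,"hand":0.07},{"dx":0,"dy":0,"dz":0,"rx":0,"ry":0,"rz":0,"hand":0.07}]'
python3 -c "
from h import *
need((-95.5,-80,125))
a=cam('scene');b=cam('side')
print(proj(a,W(-95.5,-80,159)),proj(b,W(-95.5,-80,159)))
x=b[0]['frame'][120:240,330:460];y=a[0]['frame'][215:335,335:465]
cv2.imwrite('pics/c6.png',np.hstack([cv2.resize(x,(400,369),interpolation=2),cv2.resize(y,(400,369),interpolation=2)])[:,:,::-1])"
```

```text
clock: 8.38
position: [0.4766, -0.1461, 0.17]
ee_rot: [-0.004, 0.597, 0.802, -0.0]
contact_force: [-0.4, 1.0, -1.3]
width: 0.07
gripper_force: 0.0
t 8.38 press [-95.  -77.6 170. ] F [-0.38  0.98 -1.34] w 0.07 rotvec [-0.34 -0.38 -0.09]
shift tool mm [-2.7 -0.2 45. ] dW [  0.  -2. -45.]
[[389.95281075 292.87172256]] [[403.4163981 199.4268524]]
```

View pics/c6.png

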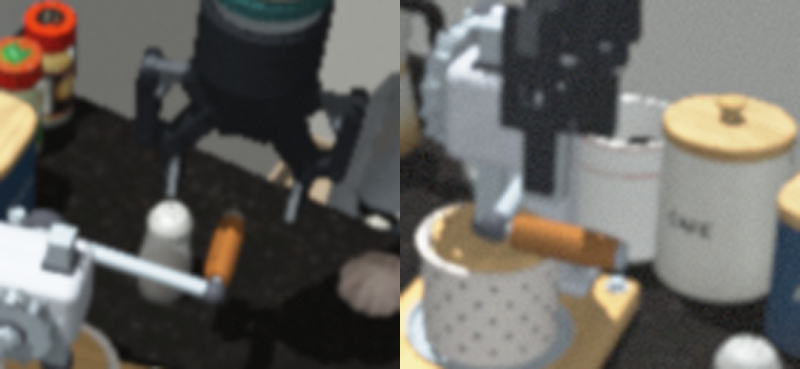

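```bash
python3 -m pendant '[{"dx":-0.0025,"dy":0,"dz":0.015,"rx":0,"ry":0,"rz":0,"hand":0.07},{"dx":0,"dy":0,"dz":0.016,"rx":0,"ry":0,"rz":0,"hand":0.07},{"dx":0,"dy":0,"dz":0.012,"rx":0,"ry":0,"rz":0,"hand":0.07},{"dx":0,"dy":0,"dz":0.004,"rx":0,"ry":0,"rz":0,"hand":0.07},{"dx":0,"dy":0,"dz":0,"rx":0,"ry":0,"rz":0,"hand":0.07},{"dx":0,"dy":0,"dz":0,"rx":0,"ry":0,"rz":0,"hand":0.07}]'
python3 -c "
from h import *
need((-95.5,-80,125))
a=cam('scene');b=cam('side')
x=b[0]['frame'][120:240,330:460];y=a[0]['frame'][215:335,335:465]
cv2.imwrite('pics/c7.png',np.hstack([cv2.resize(x,(400,369),interpolation=2),cv2.resize(y,(400,369),interpolation=2)])[:,:,::-1])"
```

```text
clock: 8.98
position: [0.4813, -0.1506, 0.1293]
ee_rot: [0.002, 0.597, 0.802, 0.0]
contact_force: [0.0, 0.6, 0.6]
width: 0.0702
gripper_force: 0.0
t 8.98 press [-91.8 -83.3 129.3] F [0.04 0.64 0.64] w 0.0702 rotvec [ 0.15  0.12 -0.06]
shift tool mm [ 3.3 -3.7  4.3] dW [-4.  2. -4.]
```

View pics/c7.png

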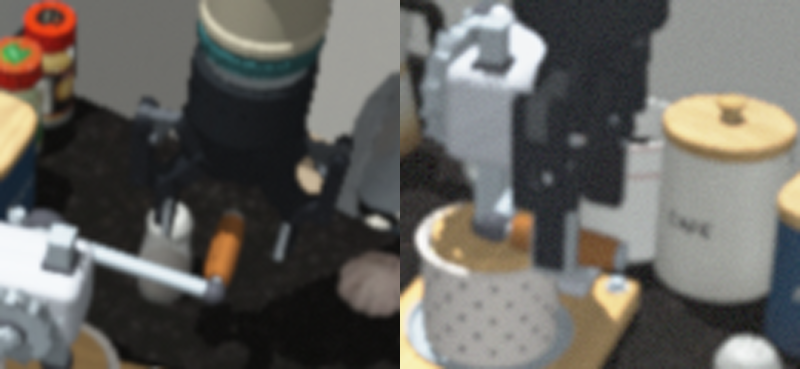

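```bash
python3 -c "
from h import *
from scipy.optimize import brentq
a=cam('scene')
p,v=ray(a,(384,302));v=v[0]
t=brentq(lambda t:P(p+t*v)[0]+95.5+39,.1,1.5);print('front tip',P(p+t*v))
need((-95.5,-80,125))"
python3 -m pendant '[{"dx":0,"dy":-0.0035,"dz":0.003,"rx":0,"ry":0,"rz":0,"hand":0.04},{"dx":0,"dy":0,"dz":0.003,"rx":0,"ry":0,"rz":0,"hand":0.04},{"dx":0,"dy":0,"dz":0,"rx":0,"ry":0,"rz":0,"hand":0.04}]'
python3 -c "
from h import *
need((-95.5,-80,125))"
```

```text
front tip [-134.5         -84.42207078  165.20454439]
t 9.13 press [-92.2 -83.  129.1] F [ 0.38 -0.58  1.  ] w 0.0699 rotvec [ 0.12  0.11 -0.06]
shift tool mm [ 3.  -3.3  4. ] dW [-4.  2. -4.]
clock: 9.38
position: [0.4758, -0.1509, 0.1212]
ee_rot: [-0.0, 0.597, 0.802, -0.0]
contact_force: [0.5, 0.4, -0.2]
width: 0.0399
gripper_force: 0.0
t 9.38 press [-97.2 -82.  121.2] F [ 0.49  0.45 -0.2 ] w 0.0399 rotvec [-0.04 -0.03 -0.08]
shift tool mm [ 2.   1.6 -3.8] dW [1. 2. 4.]
```

```bash
python3 -m pendant '[{"dx":0,"dy":0.0015,"dz":0.005,"rx":0,"ry":0,"rz":0,"hand":0.04},{"dx":0,"dy":0,"dz":0,"rx":0,"ry":0,"rz":0,"hand":0.03},{"dx":0,"dy":0,"dz":0,"rx":0,"ry":0,"rz":0,"hand":0.024},{"dx":0,"dy":0,"dz":0,"rx":0,"ry":0,"rz":0,"hand":0.022}]' 25
python3 -c "
from h import *
need()"
python3 -m pendant '[{"dx":0,"dy":0,"dz":0,"rx":0,"ry":0,"rz":0,"hand":0.016},{"dx":0,"dy":0,"dz":0,"rx":0,"ry":0,"rz":0,"hand":0.01}]' 25
python3 -c "
from h import *
need()
a=cam('scene');b=cam('side')
x=b[0]['frame'][120:240,330:460];y=a[0]['frame'][215:335,335:465]
cv2.imwrite('pics/c8.png',np.hstack([cv2.resize(x,(400,369),interpolation=2),cv2.resize(y,(400,369),interpolation=2)])[:,:,::-1])"
```

```text
clock: 9.72
position: [0.4779, -0.1507, 0.1165]
ee_rot: [-0.0, 0.597, 0.802, -0.0]
contact_force: [1.0, -0.0, -0.1]
width: 0.0219
gripper_force: 0.0
t 9.72 press [-95.  -82.3 116.5] F [ 0.99 -0.02 -0.14] w 0.0219 rotvec [-0.01 -0.01 -0.06]
clock: 9.88
position: [0.4781, -0.1506, 0.1168]
ee_rot: [0.0, 0.597, 0.802, 0.0]
contact_force: [0.8, -0.5, -0.6]
width: 0.0182
gripper_force: 25.1
t 9.88 press [-94.8 -82.3 116.8] F [ 0.85 -0.53 -0.57] w 0.0182 rotvec [ 0.02  0.01 -0.06]
```

View pics/c8.png

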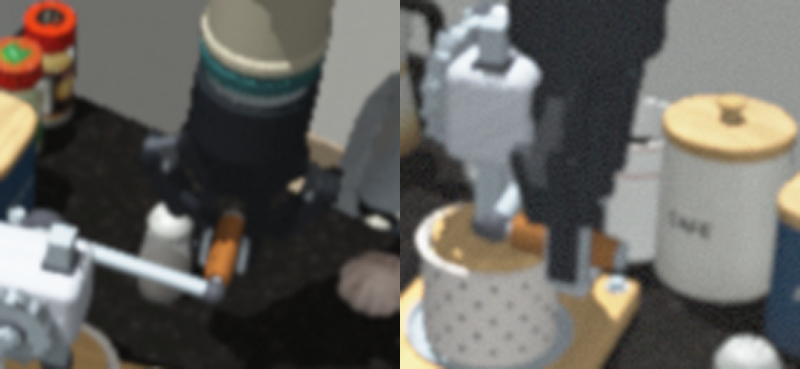

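```bash
python3 -m pendant '[{"dx":0,"dy":0,"dz":0,"rx":0,"ry":0,"rz":0,"hand":0.005},{"dx":0,"dy":0,"dz":0,"rx":0,"ry":0,"rz":0,"hand":0.005}]' 70
python3 -m pendant '[{"dx":0,"dy":0.0003,"dz":0.002,"rx":0,"ry":0,"rz":0,"hand":0.005},{"dx":0,"dy":0.0003,"dz":0.002,"rx":0,"ry":0,"rz":0,"hand":0.005},{"dx":0,"dy":0,"dz":0,"rx":0,"ry":0,"rz":0,"hand":0.005}]'
python3 -c "
from h import *
need()"
```

```text
clock: 10.15
position: [0.4781, -0.1506, 0.1168]
ee_rot: [0.0, 0.597, 0.802, 0.0]
contact_force: [0.0, 1.4, 0.7]
width: 0.0167
gripper_force: 68.2
clock: 10.4
position: [0.4787, -0.1503, 0.1127]
ee_rot: [0.0, 0.597, 0.802, 0.0]
contact_force: [0.4, 2.0, 3.6]
width: 0.017
gripper_force: 68.5
t 10.4 press [-94.2 -82.2 112.7] F [0.43 2.04 3.56] w 0.017 rotvec [ 0.03 -0.01 -0.07]
```

```bash
for k in 1; do python3 -m pendant '[{"dx":0,"dy":0,"dz":0,"rx":0,"ry":0,"rz":0,"hand":0.005}]' | grep contact; python3 -m pendant '[{"dx":0,"dy":0,"dz":0,"rx":0,"ry":0,"rz":0,"hand":0.005}]'| grep contact
python3 -m pendant '[{"dx":0,"dy":0.0003,"dz":0.0015,"rx":0,"ry":0,"rz":0,"hand":0.005},{"dx":0,"dy":0,"dz":0,"rx":0,"ry":0,"rz":0,"hand":0.005}]'| grep contact; python3 -m pendant '[{"dx":0,"dy":0,"dz":0,"rx":0,"ry":0,"rz":0,"hand":0.005}]' | grep -E "contact|posi"; done
```

```text
contact_force: [1.0, 2.6, 2.5]
contact_force: [1.0, 1.5, 3.6]
contact_force: [0.8, 2.9, 5.4]
position: [0.479, -0.1503, 0.1115]
contact_force: [0.2, 2.9, 5.9]
```

```bash
python3 -m pendant '[{"dx":0,"dy":0.0003,"dz":0.0015,"rx":0,"ry":0,"rz":0,"hand":0.005},{"dx":0,"dy":0,"dz":0,"rx":0,"ry":0,"rz":0,"hand":0.005}]'| grep contact; python3 -m pendant '[{"dx":0,"dy":0,"dz":0,"rx":0,"ry":0,"rz":0,"hand":0.005}]' | grep -E "contact|posi|width"
```

```text
contact_force: [0.6, 1.9, 7.4]
position: [0.4793, -0.1502, 0.1102]
contact_force: [-0.0, 2.6, 6.6]
width: 0.0167
```

```bash
python3 -m pendant '[{"dx":0,"dy":0.0003,"dz":0.0015,"rx":0,"ry":0,"rz":0,"hand":0.005},{"dx":0,"dy":0,"dz":0,"rx":0,"ry":0,"rz":0,"hand":0.005}]'| grep contact; python3 -m pendant '[{"dx":0,"dy":0.0003,"dz":0.001,"rx":0,"ry":0,"rz":0,"hand":0.005},{"dx":0,"dy":0,"dz":0,"rx":0,"ry":0,"rz":0,"hand":0.005}]'| grep contact; python3 -m pendant '[{"dx":0,"dy":0,"dz":0,"rx":0,"ry":0,"rz":0,"hand":0.005}]' | grep -E "contact|posi|width"
```

```text
contact_force: [-0.6, 3.2, 8.2]
contact_force: [-1.1, 3.5, 7.9]
position: [0.4799, -0.1501, 0.108]
contact_force: [-0.7, 1.6, 7.5]
width: 0.0169
```

```bash
python3 -m pendant '[{"dx":0,"dy":0.0003,"dz":0.0015,"rx":0,"ry":0,"rz":0,"hand":0.005},{"dx":0,"dy":0,"dz":0,"rx":0,"ry":0,"rz":0,"hand":0.005}]'| grep contact; python3 -m pendant '[{"dx":0,"dy":0.0003,"dz":0.001,"rx":0,"ry":0,"rz":0,"hand":0.005},{"dx":0,"dy":0,"dz":0,"rx":0,"ry":0,"rz":0,"hand":0.005}]'| grep contact; python3 -m pendant '[{"dx":0,"dy":0,"dz":0,"rx":0,"ry":0,"rz":0,"hand":0.005}]' | grep -E "contact|posi|width"
```

```text
contact_force: [-1.3, 1.6, 9.7]
contact_force: [-1.5, 2.1, 11.0]
position: [0.4804, -0.15, 0.1059]
contact_force: [-1.7, 2.2, 10.6]
width: 0.0166
```

```bash
python3 -m pendant '[{"dx":0,"dy":0.0003,"dz":0.001,"rx":0,"ry":0,"rz":0,"hand":0.005},{"dx":0,"dy":0,"dz":0,"rx":0,"ry":0,"rz":0,"hand":0.005}]'| grep contact; python3 -m pendant '[{"dx":0,"dy":0,"dz":0,"rx":0,"ry":0,"rz":0,"hand":0.005}]' | grep -E "contact|posi|width"
```

```text
contact_force: [-1.8, 2.3, 11.5]
position: [0.4807, -0.1499, 0.105]
contact_force: [-1.4, 2.0, 11.8]
width: 0.017
```

```bash
python3 -m pendant '[{"dx":0,"dy":0.0003,"dz":0.0015,"rx":0,"ry":0,"rz":0,"hand":0.005},{"dx":0,"dy":0,"dz":0,"rx":0,"ry":0,"rz":0,"hand":0.005}]'| grep contact; python3 -m pendant '[{"dx":0,"dy":0,"dz":0,"rx":0,"ry":0,"rz":0,"hand":0.005}]' | grep -E "contact|posi|width"
```

```text
contact_force: [-2.1, 2.5, 12.6]
position: [0.481, -0.1498, 0.1036]
contact_force: [-1.9, 1.9, 11.9]
width: 0.0166
```

```bash
python3 -m pendant '[{"dx":0,"dy":0.0003,"dz":0.001,"rx":0,"ry":0,"rz":0,"hand":0.005},{"dx":0,"dy":0,"dz":0,"rx":0,"ry":0,"rz":0,"hand":0.005}]'| grep contact; python3 -m pendant '[{"dx":0,"dy":0,"dz":0,"rx":0,"ry":0,"rz":0,"hand":0.005}]' | grep -E "contact|posi|width"
```

```text
contact_force: [-1.7, 2.6, 13.3]
position: [0.4813, -0.1497, 0.1027]
contact_force: [-1.3, 2.0, 13.1]
width: 0.0168
```

```bash
python3 -m pendant '[{"dx":0,"dy":0.0003,"dz":0.001,"rx":0,"ry":0,"rz":0,"hand":0.005},{"dx":0,"dy":0,"dz":0,"rx":0,"ry":0,"rz":0,"hand":0.005}]'| grep contact; python3 -m pendant '[{"dx":0,"dy":0,"dz":0,"rx":0,"ry":0,"rz":0,"hand":0.005}]' | grep -E "contact|posi|width"
```

```text
contact_force: [-2.2, 2.4, 14.1]
position: [0.4815, -0.1497, 0.1018]
contact_force: [-1.7, 1.6, 13.8]
width: 0.0167
```

```bash
python3 -m pendant '[{"dx":0,"dy":0.0003,"dz":0.001,"rx":0,"ry":0,"rz":0,"hand":0.005},{"dx":0,"dy":0,"dz":0,"rx":0,"ry":0,"rz":0,"hand":0.005}]'| grep contact; python3 -m pendant '[{"dx":0,"dy":0,"dz":0,"rx":0,"ry":0,"rz":0,"hand":0.005}]' | grep -E "contact|posi|width"
```

```text
contact_force: [-1.8, 2.8, 14.1]
position: [0.4818, -0.1496, 0.1009]
contact_force: [-2.2, 2.9, 14.4]
width: 0.0167
```

```bash
python3 -m pendant '[{"dx":0,"dy":0.0004,"dz":0.0013,"rx":0,"ry":0,"rz":0,"hand":0.005},{"dx":0,"dy":0,"dz":0,"rx":0,"ry":0,"rz":0,"hand":0.005}]'| grep contact; python3 -m pendant '[{"dx":0,"dy":0,"dz":0,"rx":0,"ry":0,"rz":0,"hand":0.005}]' | grep -E "contact|posi|width"
python3 -c "
from h import *
for i in range(4):
  cam('scene');print(manip.get_state()['contact_force'])
need()"
```

```text
contact_force: [-1.9, 2.4, 15.6]
position: [0.4822, -0.1495, 0.0997]
contact_force: [-3.0, 2.4, 15.3]
width: 0.0168
[-3.10219763  2.51596563 14.98467223]
[-2.89262312  2.8021162  14.40152236]
[-2.62194575  2.85537446 14.35927989]
[-2.60554614  2.57827763 14.37151932]
t 13.6 press [-90.6 -82.4  99.6] F [-2.61  2.58 14.37] w 0.0171 rotvec [ 0.04  0.04 -0.03]
```

```bash
python3 -m pendant '[{"dx":0,"dy":0.0003,"dz":0.001,"rx":0,"ry":0,"rz":0,"hand":0.005},{"dx":0,"dy":0,"dz":0,"rx":0,"ry":0,"rz":0,"hand":0.005},{"dx":0,"dy":0,"dz":0,"rx":0,"ry":0,"rz":0,"hand":0.005}]'| grep contact
python3 -c "
from h import *
L=[]
for i in range(6):
  L.append(manip.get_state()['contact_force']);b=cam('side')
print(np.mean(L,0))
need()
a=cam('scene')
x=b[0]['frame'][150:240,280:380];y=a[0]['frame'][190:280,320:420]
cv2.imwrite('pics/c9.png',np.hstack([cv2.resize(x,(400,360),interpolation=2),cv2.resize(y,(400,360),interpolation=2)])[:,:,::-1])"
```

```text
contact_force: [-2.6, 3.1, 14.7]
[-2.66747922  2.52264775 15.55594221]
t 14.15 press [-90.3 -82.4  98.8] F [-2.68  2.84 15.07] w 0.0172 rotvec [ 0.05  0.05 -0.02]
```

```bash
python3 -m pendant '[{"dx":0,"dy":0.0001,"dz":0.0005,"rx":0,"ry":0,"rz":0,"hand":0.005},{"dx":0,"dy":0,"dz":0,"rx":0,"ry":0,"rz":0,"hand":0.005},{"dx":0,"dy":0,"dz":0,"rx":0,"ry":0,"rz":0,"hand":0.005}]'| grep contact
python3 -c "
from h import *
L=[]
for i in range(4):
  L.append(manip.get_state()['contact_force']);b=cam('side')
print(np.mean(L,0))
f=np.radians(np.arange(-17,95,4)); x=-120*np.cos(f);z=120*np.sin(f)
for a,dx,dz in zip(np.arange(-17,95,4),np.diff(x),np.diff(z)): print(a,'dy %.1f dz %.1f'%(dx,-dz))"
```

```text
contact_force: [-3.1, 2.8, 16.4]
[-2.65056523  2.9641828  16.27332397]
-17 dy -2.2 dz -8.1
-13 dy -1.6 dz -8.2
-9 dy -1.0 dz -8.3
-5 dy -0.4 dz -8.4
-1 dy 0.1 dz -8.4
3 dy 0.7 dz -8.3
7 dy 1.3 dz -8.3
11 dy 1.9 dz -8.2
15 dy 2.4 dz -8.0
19 dy 3.0 dz -7.8
23 dy 3.5 dz -7.6
27 dy 4.1 dz -7.3
31 dy 4.6 dz -7.0
35 dy 5.0 dz -6.7
39 dy 5.5 dz -6.3
43 dy 5.9 dz -5.9
47 dy 6.3 dz -5.5
51 dy 6.7 dz -5.0
55 dy 7.0 dz -4.6
59 dy 7.3 dz -4.1
63 dy 7.6 dz -3.5
67 dy 7.8 dz -3.0
71 dy 8.0 dz -2.4
75 dy 8.2 dz -1.9
79 dy 8.3 dz -1.3
83 dy 8.3 dz -0.7
87 dy 8.4 dz -0.1
```

```bash
python3 -m pendant '[{"dx":0,"dy":-0.0011,"dz":-0.004,"rx":0,"ry":0,"rz":0,"hand":0.005},{"dx":0,"dy":-0.0011,"dz":-0.004,"rx":0,"ry":0,"rz":0,"hand":0.005},{"dx":0,"dy":-0.0008,"dz":-0.004,"rx":0,"ry":0,"rz":0,"hand":0.005},{"dx":0,"dy":-0.0008,"dz":-0.004,"rx":0,"ry":0,"rz":0,"hand":0.005},{"dx":0,"dy":0,"dz":0,"rx":0,"ry":0,"rz":0,"hand":0.005}]'
python3 -c "
from h import *
need()"
python3 -m pendant '[{"dx":0,"dy":-0.0005,"dz":-0.004,"rx":0,"ry":0,"rz":0,"hand":0.005},{"dx":0,"dy":-0.0003,"dz":-0.002,"rx":0,"ry":0,"rz":0,"hand":0.005},{"dx":0,"dy":0,"dz":0,"rx":0,"ry":0,"rz":0,"hand":0.005}]'
python3 -c "
from h import *
need()"
```

```text
clock: 15.07
position: [0.479, -0.1507, 0.1137]
ee_rot: [0.001, 0.597, 0.802, 0.0]
contact_force: [-1.3, 3.0, 6.0]
width: 0.0168
gripper_force: 69.0
t 15.07 press [-94.  -82.6 113.7] F [-1.35  2.99  5.96] w 0.0168 rotvec [ 0.05  0.07 -0.05]
clock: 15.32
position: [0.478, -0.1509, 0.1192]
ee_rot: [0.0, 0.597, 0.802, -0.0]
contact_force: [0.1, 2.2, 5.2]
width: 0.0165
gripper_force: 68.9
t 15.32 press [-95.  -82.5 119.2] F [0.12 2.16 5.17] w 0.0165 rotvec [ 0.01  0.04 -0.05]
```

```bash
python3 -m pendant '[{"dx":0,"dy":-0.0006,"dz":-0.0084,"rx":0,"ry":0,"rz":0,"hand":0.005},{"dx":0,"dy":-0.0001,"dz":-0.0084,"rx":0,"ry":0,"rz":0,"hand":0.005},{"dx":0,"dy":0.0005,"dz":-0.0084,"rx":0,"ry":0,"rz":0,"hand":0.005},{"dx":0,"dy":0.001,"dz":-0.0083,"rx":0,"ry":0,"rz":0,"hand":0.005},{"dx":0,"dy":0.0016,"dz":-0.0083,"rx":0,"ry":0,"rz":0,"hand":0.005},{"dx":0,"dy":0,"dz":0,"rx":0,"ry":0,"rz":0,"hand":0.005}]'
python3 -c "
from h import *
need()"
```

```text
clock: 15.82
position: [0.4808, -0.151, 0.1625]
ee_rot: [0.001, 0.597, 0.802, -0.001]
contact_force: [-3.4, -1.2, 5.7]
width: 0.0164
gripper_force: 68.9
t 15.82 press [-92.4 -83.5 162.5] F [-3.42 -1.17  5.72] w 0.0164 rotvec [ 0.04  0.18 -0.03]
```

```bash
python3 -m pendant '[{"dx":0,"dy":0.0024,"dz":-0.008,"rx":0,"ry":0,"rz":0,"hand":0.005},{"dx":0,"dy":0.003,"dz":-0.0078,"rx":0,"ry":0,"rz":0,"hand":0.005},{"dx":0,"dy":0.0035,"dz":-0.0076,"rx":0,"ry":0,"rz":0,"hand":0.005},{"dx":0,"dy":0.0041,"dz":-0.0073,"rx":0,"ry":0,"rz":0,"hand":0.005},{"dx":0,"dy":0.0046,"dz":-0.007,"rx":0,"ry":0,"rz":0,"hand":0.005},{"dx":0,"dy":0.005,"dz":-0.0067,"rx":0,"ry":0,"rz":0,"hand":0.005},{"dx":0,"dy":0,"dz":0,"rx":0,"ry":0,"rz":0,"hand":0.005}]'
python3 -c "
from h import *
need()"
```

```text
clock: 16.4
position: [0.5025, -0.1458, 0.2078]
ee_rot: [0.002, 0.597, 0.802, -0.002]
contact_force: [-6.6, -4.8, 11.1]
width: 0.0167
gripper_force: 69.5
t 16.4 press [-70.1 -84.8 207.8] F [-6.6  -4.78 11.13] w 0.0167 rotvec [-0.02  0.33 -0.01]
```

```bash
python3 -m pendant '[{"dx":0,"dy":-0.0016,"dz":-0.0012,"rx":0,"ry":0,"rz":0,"hand":0.005},{"dx":0,"dy":0,"dz":0,"rx":0,"ry":0,"rz":0,"hand":0.005},{"dx":0,"dy":0,"dz":0,"rx":0,"ry":0,"rz":0,"hand":0.005}]'
python3 -c "
from h import *
need()"
```

```text
clock: 16.65
position: [0.501, -0.1451, 0.2075]
ee_rot: [0.002, 0.597, 0.802, -0.001]
contact_force: [-3.2, -3.1, 7.5]
width: 0.0169
gripper_force: 69.1
t 16.65 press [-71.4 -83.7 207.5] F [-3.23 -3.1   7.52] w 0.0169 rotvec [ 0.04  0.18 -0.06]
```

```bash
python3 -m pendant '[{"dx":0,"dy":-0.002,"dz":-0.0015,"rx":0,"ry":0,"rz":0,"hand":0.005},{"dx":0,"dy":0,"dz":0,"rx":0,"ry":0,"rz":0,"hand":0.005},{"dx":0,"dy":0,"dz":0,"rx":0,"ry":0,"rz":0,"hand":0.005}]'
python3 -c "
from h import *
L=[]
for i in range(3):
  L.append(manip.get_state()['contact_force']);cam('side')
print(np.mean(L,0))
need()"
```

```text
clock: 16.9
position: [0.5, -0.1443, 0.208]
ee_rot: [0.001, 0.597, 0.802, 0.001]
contact_force: [2.5, 0.1, 1.9]
width: 0.0164
gripper_force: 68.7
[2.45942521 0.32600968 2.35453777]
t 17.05 press [-72.7 -82.4 207.4] F [ 3.01 -0.15  1.78] w 0.0169 rotvec [ 0.09  0.01 -0.07]
```

```bash
python3 -m pendant '[{"dx":0,"dy":0.0052,"dz":-0.0065,"rx":0,"ry":0,"rz":0,"hand":0.005},{"dx":0,"dy":0.0057,"dz":-0.0062,"rx":0,"ry":0,"rz":0,"hand":0.005},{"dx":0,"dy":0.0060,"dz":-0.0058,"rx":0,"ry":0,"rz":0,"hand":0.005},{"dx":0,"dy":0.0064,"dz":-0.0054,"rx":0,"ry":0,"rz":0,"hand":0.005},{"dx":0,"dy":0,"dz":0,"rx":0,"ry":0,"rz":0,"hand":0.005},{"dx":0,"dy":0,"dz":0,"rx":0,"ry":0,"rz":0,"hand":0.005}]' >/dev/null
cat >> h.py <<'E'
def fc(zc=135):
  L=[]
  for i in range(3): cam('side'); L.append(manip.get_state()['contact_force'])
  f=np.mean(L,0); p=P(manip.get_state()['position']); fx=f[0]*np.cos(TH)+f[1]*np.sin(TH)
  a=np.arctan2(p[2]-zc,23-p[0]); print('phi',round(np.degrees(a),1),'r',round(np.hypot(p[2]-zc,23-p[0]),1),'Frad',round(-fx*np.cos(a)+f[2]*np.sin(a),1),'Ftan',round(fx*np.sin(a)+f[2]*np.cos(a),1)); need()
E
python3 -c "
from h import *
fc()"
```

```text
phi 52.7 r 120.6 Frad -2.6 Ftan 2.5
t 17.7 press [-50.1 -82.2 231. ] F [ 3.66  0.38 -1.09] w 0.0166 rotvec [-0.01 -0.01 -0.05]
```

```bash
python3 -m pendant '[{"dx":0,"dy":0.0074,"dz":-0.004,"rx":0,"ry":0,"rz":0,"hand":0.005},{"dx":0,"dy":0.0072,"dz":-0.0043,"rx":0,"ry":0,"rz":0,"hand":0.005},{"dx":0,"dy":0.0075,"dz":-0.0038,"rx":0,"ry":0,"rz":0,"hand":0.005},{"dx":0,"dy":0.0077,"dz":-0.0032,"rx":0,"ry":0,"rz":0,"hand":0.005},{"dx":0,"dy":0,"dz":0,"rx":0,"ry":0,"rz":0,"hand":0.005},{"dx":0,"dy":0,"dz":0,"rx":0,"ry":0,"rz":0,"hand":0.005}]' >/dev/null
python3 -c "
from h import *
fc()"
```

```text
phi 68.7 r 120.2 Frad 4.8 Ftan 2.3
t 18.35 press [-20.8 -83.1 247. ] F [ 0.69 -2.8   6.09] w 0.0169 rotvec [-0.01  0.1  -0.06]
```

```bash
python3 -m pendant '[{"dx":0,"dy":0.0074,"dz":-0.0042,"rx":0,"ry":0,"rz":0,"hand":0.005},{"dx":0,"dy":0.0081,"dz":-0.0022,"rx":0,"ry":0,"rz":0,"hand":0.005},{"dx":0,"dy":0,"dz":0,"rx":0,"ry":0,"rz":0,"hand":0.005},{"dx":0,"dy":0,"dz":0,"rx":0,"ry":0,"rz":0,"hand":0.005}]' >/dev/null
python3 -c "
from h import *
fc()"
```

```text
phi 76.6 r 121.0 Frad 0.9 Ftan 1.7
t 18.83 press [ -5.  -82.4 252.7] F [ 1.93 -1.71  1.27] w 0.0166 rotvec [-0.02  0.   -0.06]
```

Now small steps toward the stop.

```bash
python3 -m pendant '[{"dx":0,"dy":0.0041,"dz":-0.001,"rx":0,"ry":0,"rz":0,"hand":0.005},{"dx":0,"dy":0.0041,"dz":-0.0009,"rx":0,"ry":0,"rz":0,"hand":0.005},{"dx":0,"dy":0,"dz":0,"rx":0,"ry":0,"rz":0,"hand":0.005},{"dx":0,"dy":0,"dz":0,"rx":0,"ry":0,"rz":0,"hand":0.005}]' >/dev/null
python3 -c "
from h import *
fc()"
python3 -m pendant '[{"dx":0,"dy":0.0041,"dz":-0.0007,"rx":0,"ry":0,"rz":0,"hand":0.005},{"dx":0,"dy":0,"dz":0,"rx":0,"ry":0,"rz":0,"hand":0.005},{"dx":0,"dy":0,"dz":0,"rx":0,"ry":0,"rz":0,"hand":0.005}]' >/dev/null
python3 -c "
from h import *
fc()"
```

```text
phi 80.4 r 121.2 Frad -0.5 Ftan -0.4
t 19.32 press [  2.8 -82.2 254.5] F [-0.2  -1.79  0.23] w 0.017 rotvec [-0.06 -0.03 -0.06]
phi 82.6 r 121.3 Frad -1.2 Ftan -0.4
t 19.72 press [  7.4 -82.2 255.3] F [ 0.2  -0.57 -1.31] w 0.017 rotvec [-0.   -0.03 -0.06]
```

```bash
python3 -m pendant '[{"dx":0,"dy":0.0041,"dz":-0.0003,"rx":0,"ry":0,"rz":0,"hand":0.005},{"dx":0,"dy":0,"dz":0,"rx":0,"ry":0,"rz":0,"hand":0.005},{"dx":0,"dy":0,"dz":0,"rx":0,"ry":0,"rz":0,"hand":0.005}]' >/dev/null
python3 -c "
from h import *
fc()"
python3 -m pendant '[{"dx":0,"dy":0.0041,"dz":-0.0001,"rx":0,"ry":0,"rz":0,"hand":0.005},{"dx":0,"dy":0,"dz":0,"rx":0,"ry":0,"rz":0,"hand":0.005},{"dx":0,"dy":0,"dz":0,"rx":0,"ry":0,"rz":0,"hand":0.005}]' >/dev/null
python3 -c "
from h import *
fc()"
```

```text
phi 84.7 r 121.3 Frad -2.3 Ftan -0.4
t 20.12 press [ 11.7 -82.3 255.8] F [ 0.26 -0.39 -1.84] w 0.017 rotvec [ 0.03 -0.01 -0.06]
phi 86.6 r 121.2 Frad -1.2 Ftan -0.1
t 20.52 press [ 15.8 -82.4 256. ] F [-0.31 -0.97 -1.16] w 0.0169 rotvec [ 0.04  0.01 -0.06]
```

```bash
python3 -m pendant '[{"dx":0,"dy":0.0041,"dz":0.0002,"rx":0,"ry":0,"rz":0,"hand":0.005},{"dx":0,"dy":0,"dz":0,"rx":0,"ry":0,"rz":0,"hand":0.005},{"dx":0,"dy":0,"dz":0,"rx":0,"ry":0,"rz":0,"hand":0.005}]' >/dev/null
python3 -c "
from h import *
fc()"
python3 -m pendant '[{"dx":0,"dy":0.0041,"dz":0.0005,"rx":0,"ry":0,"rz":0,"hand":0.005},{"dx":0,"dy":0,"dz":0,"rx":0,"ry":0,"rz":0,"hand":0.005},{"dx":0,"dy":0,"dz":0,"rx":0,"ry":0,"rz":0,"hand":0.005}]' >/dev/null
python3 -c "
from h import *
fc()"
```

```text
phi 88.6 r 121.0 Frad 0.1 Ftan 0.3
t 20.92 press [ 20.  -82.6 256. ] F [ 0.71 -1.12  0.13] w 0.0169 rotvec [ 0.05  0.03 -0.07]
phi 90.5 r 120.7 Frad 3.6 Ftan -0.8
t 21.32 press [ 24.1 -83.  255.7] F [-0.18 -3.07  3.99] w 0.0169 rotvec [ 0.07  0.08 -0.07]
```

```bash
python3 -c "
from h import *
for n in('side','scene'):
  a=cam(n);o=cv2.imread(f'pics/{n}0.png',0);g=cv2.cvtColor(a[0]['frame'],cv2.COLOR_RGB2GRAY)
  for z in (225,250): print(n,z,np.round(proj(a,W(0,0,z))[0],1))
  u,v=proj(a,W(0,0,220))[0].astype(int); t=o[v-10:v+4,u-9:u+10]
  s=g[v-35:v+15,u-20:u+21]; m=cv2.matchTemplate(s,t,cv2.TM_CCOEFF_NORMED); _,q,_,l=cv2.minMaxLoc(m); print('score',round(q,2),'moved px',l[0]-11,l[1]-25)
"
python3 -m pendant '[{"dx":0,"dy":0.0041,"dz":-0.0005,"rx":0,"ry":0,"rz":0,"hand":0.005},{"dx":0,"dy":0,"dz":0,"rx":0,"ry":0,"rz":0,"hand":0.005},{"dx":0,"dy":0,"dz":0,"rx":0,"ry":0,"rz":0,"hand":0.005}]' >/dev/null
python3 -c "
from h import *
fc()"
```

```text
side 225 [350.4 196.9]
side 250 [350.8 188. ]
score 0.76 moved px 1 -9
scene 225 [366.3 224.9]
scene 250 [366.6 211.4]
score 0.75 moved px 3 9
phi 91.5 r 120.8 Frad 4.4 Ftan -5.5
t 21.82 press [ 26.2 -82.9 255.7] F [-4.84 -4.36  4.5 ] w 0.0168 rotvec [-0.21  0.05 -0.06]
```

```bash
python3 -m pendant '[{"dx":0,"dy":-0.002,"dz":-0.0012,"rx":0,"ry":0,"rz":0,"hand":0.005},{"dx":0,"dy":0,"dz":0,"rx":0,"ry":0,"rz":0,"hand":0.005},{"dx":0,"dy":0,"dz":0,"rx":0,"ry":0,"rz":0,"hand":0.005}]' 30|grep contact
python3 -c "
from h import *
fc()"
python3 -m pendant '[{"dx":0,"dy":0,"dz":0,"rx":0,"ry":0,"rz":0,"hand":0.02},{"dx":0,"dy":0,"dz":0,"rx":0,"ry":0,"rz":0,"hand":0.03},{"dx":0,"dy":0,"dz":0,"rx":0,"ry":0,"rz":0,"hand":0.05},{"dx":0,"dy":0,"dz":0,"rx":0,"ry":0,"rz":0,"hand":0.065},{"dx":0,"dy":0,"dz":0,"rx":0,"ry":0,"rz":0,"hand":0.065},{"dx":0,"dy":0,"dz":0,"rx":0,"ry":0,"rz":0,"hand":0.065}]'
python3 -c "
from h import *
fc()"
```

```text
contact_force: [-3.4, -2.3, 0.9]
phi 91.0 r 121.4 Frad 0.6 Ftan -4.4
t 22.22 press [ 25.1 -82.2 256.3] F [-3.81 -3.36  0.17] w 0.0169 rotvec [-0.12 -0.04 -0.05]
clock: 22.72
position: [0.5941, -0.1157, 0.257]
ee_rot: [0.0, 0.597, 0.802, 0.0]
contact_force: [-1.3, 0.7, -0.2]
width: 0.0649
gripper_force: 0.0
phi 91.4 r 122.0 Frad 0.4 Ftan -0.3
t 22.87 press [ 26.  -82.3 257. ] F [ 0.36 -0.54  0.88] w 0.0647 rotvec [ 0.02 -0.   -0.06]
```

Free. Withdraw straight up, then check the ram height and the props numerically.

```bash
python3 -m pendant '[{"dx":0,"dy":0,"dz":-0.008,"rx":0,"ry":0,"rz":0,"hand":0.065},{"dx":0,"dy":0,"dz":-0.012,"rx":0,"ry":0,"rz":0,"hand":0.065},{"dx":0,"dy":0,"dz":-0.016,"rx":0,"ry":0,"rz":0,"hand":0.065},{"dx":0,"dy":0,"dz":-0.02,"rx":0,"ry":0,"rz":0,"hand":0.065},{"dx":0,"dy":0,"dz":-0.02,"rx":0,"ry":0,"rz":0,"hand":0.065},{"dx":0,"dy":0,"dz":-0.02,"rx":0,"ry":0,"rz":0,"hand":0.065},{"dx":0,"dy":0,"dz":-0.01,"rx":0,"ry":0,"rz":0,"hand":0.065},{"dx":0,"dy":0,"dz":0,"rx":0,"ry":0,"rz":0,"hand":0.065},{"dx":0,"dy":0,"dz":0,"rx":0,"ry":0,"rz":0,"hand":0.065},{"dx":0,"dy":0,"dz":0,"rx":0,"ry":0,"rz":0,"hand":0.065}]'
python3 -c "
from h import *
def sh(n,c,h,w):
  o=cv2.imread(f'pics/{n}0.png',0);g=cv2.cvtColor(F[n][0]['frame'],cv2.COLOR_RGB2GRAY);u,v=c
  t=o[v-h:v+h,u-w:u+w];s=g[v-h-25:v+h+25,u-w-25:u+w+25];_,q,_,l=cv2.minMaxLoc(cv2.matchTemplate(s,t,cv2.TM_CCOEFF_NORMED));return round(q,2),l[0]-25,l[1]-25
F={n:cam(n) for n in('side','scene')}
print('ram side',sh('side',(350,195),7,9),'scene',sh('scene',(366,222),7,9))
print('salt',sh('scene',(446,350),25,14),'mug',sh('scene',(284,292),24,20),'tin',sh('scene',(282,360),20,25))
m=cv2.inRange(cv2.cvtColor(F['side'][0]['frame'],cv2.COLOR_RGB2HSV),(5,150,80),(16,255,255))
a=m[120:260,280:430];k=cv2.connectedComponentsWithStats(a);print([(s[4],np.round(c+[280,120])) for s,c in zip(k[2][1:],k[3][1:]) if s[4]>30], 'expect', proj(F['side'],W(23,-80,295)))
need()"
```

```text
clock: 23.7
position: [0.5933, -0.1159, 0.3616]
ee_rot: [-0.001, 0.597, 0.802, -0.0]
contact_force: [0.8, -0.3, -0.2]
width: 0.065
gripper_force: 0.0
ram side (0.81, -20, -1) scene (0.69, 5, 8)
salt (0.83, -1, 1) mug (1.0, 0, 0) tin (1.0, 0, 0)
[(np.int32(426), array([345., 135.]))] expect [[350.60811002 139.41096232]]
t 23.8 press [ 25.3 -82.1 361.3] F [ 0.65  0.57 -0.86] w 0.065 rotvec [-0.14 -0.09 -0.06]
```

```bash
python3 -c "
from h import *
for n in('side','scene'):
  a=cam(n);o=cv2.imread(f'pics/{n}0.png',0);g=cv2.cvtColor(a[0]['frame'],cv2.COLOR_RGB2GRAY)
  u,v=proj(a,W(0,0,220))[0].astype(int); t=o[v-10:v+4,u-9:u+10]; s=g[v-35:v+15,u-11:u+12]
  m=cv2.matchTemplate(s,t,cv2.TM_CCOEFF_NORMED).max(1); print(n,[(i-25,round(float(x),2)) for i,x in enumerate(m) if x>.5])
need()"
```

```text
side [(-12, 0.54), (-11, 0.63), (-10, 0.71), (-9, 0.76), (-8, 0.74), (-7, 0.66), (-6, 0.54), (1, 0.51), (2, 0.55), (3, 0.57), (4, 0.54)]
scene [(-6, 0.52), (-5, 0.54), (-4, 0.56), (-3, 0.58), (-2, 0.6), (-1, 0.62), (0, 0.63), (1, 0.61), (2, 0.57), (3, 0.55), (4, 0.56), (5, 0.58), (6, 0.63), (7, 0.69), (8, 0.74), (9, 0.74), (10, 0.7), (11, 0.61)]
t 23.9 press [ 25.5 -82.2 361.7] F [-0.3   0.02 -0.03] w 0.0648 rotvec [-0.11 -0.07 -0.06]
```

```bash
python3 -c "
from rig import manip
print(manip.sign_off())"
```

```text
the job is handed in; nothing more can be done
None
```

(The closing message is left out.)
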